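# Park the flux tin under its spring flap

### The job

Park the open flux tin in its dock, using fingertips only: press the thumb bar down with one fingertip so that the spring-closed flap lifts, keep it down while the other fingertip pushes the tin along the lane and under the raised flap until it is fully home against the back stop, then let go so that the flap closes onto the tin. Do not pick the tin up or tip it, and leave the other things on the table where they are.

Things in the scene. Friction and masses are not known exactly. Their poses are not given: they have to be found in the camera images.
- dock: Low metal dock fixed to the table, 200 x 124 mm. Its x axis runs along the lane from the open front end (x = -130 mm) to the back stop, y is across it to the left, z up. Origin: on the table surface, under the lane's middle line, at the flap's front edge. Lane floor: 14 mm above the table, y = -25 to +25 mm, between smooth plastic rails 8 mm higher. Left of y = 36 mm, under the thumb bar, it is only 7 mm high.
- stop (a point): Fixed point on the dock: middle of the back stop's face at the lane floor, dock (42, 0, 14) mm. The stop is 12 mm higher than the floor.
- flap (a joint): Hinge (rad) along the lane. 0: shut on the empty lane, the plate sloping down across it and blocking the tin (pushing the tin at it does not open it). 0.20: plate level, lying on the tin. Above 0.25 the tin passes below. 0.55: thumb bar fully down, hard stop. A spring shuts it: holding the bar down takes about 1.5 N at first, 2.5 N at the stop, a little more with friction.
- flap_edge (a point): Middle of the front edge of the flap plate, on its underside. Steel plate, 40 mm along the lane (dock x = 0 to 40 mm), 52 mm across it, 3 mm thick. It moves about the hinge at dock y = 31 mm, 33 mm above the table, whose two posts (x = -11 to +51 mm) are 38 mm high. With the bar down the plate's free edge stands about 50 mm above the table.
- bar_mid (a point): Middle of the top of the thumb bar: flat, 150 x 24 mm, one piece with the flap, left of the lane and parallel to it, from dock x = -130 to +20 mm; this point is at x = -55. Flap shut: at dock y = 69 mm, 36 mm above the table, top tilted 0.55 rad, outer edge high. Fully down: level, y = 53 to 77 mm, top 16 mm above the table, 2 mm above the lane floor. Smooth: a fingertip slides along it.
- flux_tin: Shallow round open tin of flux, 46 mm across, 16 mm high, about 60 g, loose. Origin: centre of its underside. It starts on the lane floor in front of the flap, centre at dock x = -68 to -45 mm, with 2 mm of play to either rail. Fully home its centre is at dock x = 19 mm; its rear edge then stands 4 mm out in front of the flap.
- wick_reel: Bystander: flat round reel of braid, 48 x 64 x 11 mm, on the table to the right of the dock (dock y about -85 mm). Origin under the reel.
- tweezers: Bystander: tweezers lying on the table, 10 x 120 x 9 mm, close along the right side of the dock's back half. Origin: centre of the underside.
- tape_roll: Bystander: roll of tape, 58 mm across, 19 mm high, at the left of the table. Origin: centre of the underside.
- side_cutters: Bystander: side cutters lying on the table, 36 x 128 x 12 mm, at the right of the table. Origin: centre of the underside.
Not all that is in view belongs to the job. Leave any red or yellow look-alike of the flux_tin alone.

How it is judged (in metres and radians):
On the way, in this order (a step that is already met when the one before it is completed fails the run):
1. the flap is raised by the bar while the tin still stands in front of it (value of joint flap above 0.28 rad and x of flux_tin in the frame of dock below -0.018 m), for 0.2 s.
2. a fingertip pushes the tin under the flap while the flap is held up clear of it (value of joint flap above 0.24 rad and x of flux_tin in the frame of dock between -0.012 and 0.014 m and contact force between the fingers and flux_tin above 0.02 N).
At the end, for the whole second after the job is handed in: The tin stands flat on the lane floor, at rest, within 5 mm of touching the back stop and within 5 mm of the lane's middle line, and the flap has closed onto it (flap joint 0.13 to 0.27 rad) (x of flux_tin in the frame of dock between 0.014 and 0.024 m and y of flux_tin in the frame of dock between -0.005 and 0.005 m and z of flux_tin in the frame of dock below 0.017 m and angle between flux_tin's own z axis and vertical below 0.12 rad and value of joint flap between 0.13 and 0.27 rad and linear speed of flux_tin below 0.01 m/s).
It fails at once if the tin is lifted off the lane (8 mm) or tipped by more than 0.35 rad (z of flux_tin in the frame of dock above 0.022 m or angle between flux_tin's own z axis and vertical above 0.35 rad).
It fails at once if another thing on the table is moved by more than 15 mm (distance of any of wick_reel, tweezers, tape_roll, side_cutters from where it was at the start of the episode above 0.015 m).
It also fails if it takes over 45 s, if anything falls off the work surface, if the arm or the gripper's body presses on something with over 40 N, if the wrist force passes 120 N, or if a joint passes its speed limit or range.

### The arm

A 7-joint arm with a two-finger parallel gripper is mounted at the origin on a cart in front of the work surface, level with it; the furniture and walls round the work are solid. World frame = base frame: x ahead of the robot, y to its left, z up, the work surface at z = 0. Lengths are in m, angles in degrees, forces in N, time in s.
With the tool pointing down it reaches from about 0.425 to 0.875 m from the base axis. Payload 4.7 kg.
Tool frame: the origin (TCP) lies between the finger pads; the fingertips stand 22 mm ahead of it and the grasp point (between the pads) lies 3 mm ahead of it; z points along the fingers, y is the line along which they close (so a half turn about z gives the same grasp; the last joint's range is limited). The gripper opens to 87 mm and grips with 3 to 60 N. Pads are 19 mm wide; open, the fingers measure 117 mm over their backs; the gripper's body (75 mm by 190 mm) begins 51 mm behind the grasp point.
Start: joints at [73.459, 18.392, -4.016, 83.108, 1.295, 78.541, -3.26], TCP at [0.194, -0.62, 0.245] pointing down, gripper open.
Joint ranges: [-163.93, 163.93], [-17.29, 119.83], [-79.2, 71.16], [3.27, 140.29], [-89.18, 269.18], [5.43, 117.66], [-154.24, 154.24]. Speed limits (degrees/s): [147.25, 147.25, 180, 180, 180, 180, 180].

### API

Orientations are given as [roll, pitch, yaw] about the fixed x, y, z axes, in that order (R = Rz(yaw) Ry(pitch) Rx(roll)).
In Python, from cell import env gives the robot as it stands.
- The arm moves only by the tool drive_tool, never from a script. Its argument "moves" is a list of rows, each a list of 3 entries, a list of its own where there are three numbers: the shift along the tool's x, y, z in mm, then the turn, a rotation vector about the tool's x, y, z in rad, then the closure, from 0 (fully open) to 1 (shut). In form: [[[x, y, z], [wx, wy, wz], jaw], ...]. A call has 1 to 12 rows; each row shifts and turns the commanded pose from where the row before left it, along the tool's axes as they then stand; what a row does not reach is not made up. A row lasts 1/12 s, in which the tool goes at most 41.7 mm and 7.16 degrees, less where a joint would pass 70% of its speed; a pose out of reach is approached as far as the arm can. A call with a gripper value outside its range is refused whole. The fingers move at their own pace and stop on an object; "newtons" is the grip in N (left out, the last holds). Time passes only in rows, so rows that do not move let the fingers close. It gives the time, the measured TCP pose, the force, the opening and the grip force at its end, in the units of the state.
- env.get_obs(): the state, without advancing time (a new reading comes with each control period).
- env.read_camera(name): name is "side" or "top" or "wrist"; returns (picture, depth): 400x640x3 uint8, blue, green, red; 400x640 float32, m along the optical axis (not along the pixel's ray), 0 where there is no reading.
- env.get_calibration(name): a dict with "fx", "fy", "cx", "cy" (pixels), "T" (4x4, takes a point from camera to world coordinates). Camera axes: x right, y down, z forward; pixel columns grow to the right and rows downward; lengths in m; the calibration is good to about 2 mm. A picture is of the moment at which its call begins: read the wrist's pose just before it. get_calibration takes no time and is no camera call; for the wrist camera it gives the pose at the moment of the call.
- env.sign_off(): hands the job in; it is judged then, once.
The state is a dict: "time_s": time; "qpos": joint angles; "joint_velocities": joint speeds; "effort": joint torques, N m; "tool_pos": TCP position; "tool_rot": TCP orientation; "force": force on the tool from outside, world axes, zero at the start; "wrist_torque": the same for the moment, N m; "grip_width": finger opening in m; "grasp_force": force on a finger pad.
Only numpy, scipy, OpenCV 4.12 (cv2) and the standard library are available. Lean on these libraries where they do the work, as an engineer would, in place of code of your own. Each camera call takes 0.05 s, during which the arm holds its last target. There are 200 camera calls.

## Working session

There is one attempt and no reset: what is moved stays moved. The work goes in short steps, Python scripts to look and compute and a tool call to move; the robot and the scene stay as the last step left them, time stands still between calls to the robot, and variables do not carry over. Pictures are saved under pics/ and viewed, at most 10 in all, crops included, and the job is handed in when it is done.

Besides the shell and the picture viewer there is one more tool, called after "Emit:" as name(argument=value, ...), one argument or row to a line, values as JSON. drive_tool: Moves the arm, as the interface text tells. Its arguments: {"type":"object","properties":{"moves":{"type":"array"},"newtons":{"type":"number"}},"required":["moves"]}

```bash
mkdir -p pics; ls; python3 - <<'E'
from cell import env
import cv2,numpy as np
o=env.get_obs();print(o)
for n in("top","side"):
    p,d=env.read_camera(n);c=env.get_calibration(n);print(n,c)
    cv2.imwrite(f"pics/{n}0.png",p);np.savez(f"pics/{n}0.npz",p=p,d=d,**c)
E
```

```text
pics
{'time_s': 0.0, 'qpos': array([73.45738971, 18.44114693, -4.01478275, 83.17642614,  1.29768996,
       78.54050925, -3.26111895]), 'joint_velocities': array([ 0.07900754,  0.04211559, -0.01093778, -0.00778435,  0.0593426 ,
       -0.0528864 ,  0.03735657]), 'effort': array([-2.76991696e-04, -4.91295326e+01, -4.04038550e-01, -3.12532139e+01,
       -6.40063081e-02,  4.35277924e-02,  1.67556700e-04]), 'tool_pos': array([ 0.19361487, -0.6199476 ,  0.24342438]), 'tool_rot': array([-1.79887310e+02,  8.66778473e-03,  1.73511099e+01]), 'force': array([ 0.15358019, -0.0091424 , -1.17696969]), 'wrist_torque': array([-0.00684563, -0.00970561, -0.0097524 ]), 'grasp_force': 0.0, 'grip_width': 0.0872475571714244}
top {'fx': 438.61557695462096, 'fy': 438.61557695462096, 'cx': 325.43670750297173, 'cy': 196.3032534031676, 'T': array([[ 0.02267118, -0.99073494,  0.13390404,  0.42357781],
       [-0.99922793, -0.01815658,  0.03484076,  0.03164484],
       [-0.03208672, -0.13459053, -0.99038166,  1.09545579],
       [ 0.        ,  0.        ,  0.        ,  1.        ]])}
side {'fx': 493.74167108361627, 'fy': 493.74167108361627, 'cx': 316.4582209665907, 'cy': 201.35105590783908, 'T': array([[-9.99999912e-01, -8.33813030e-06, -4.18407210e-04,
         5.29505615e-01],
       [ 3.51602719e-04,  5.25476650e-01, -8.50807949e-01,
         1.10794466e+00],
       [ 2.26957367e-04, -8.50808022e-01, -5.25476601e-01,
         7.16682637e-01],
       [ 0.00000000e+00,  0.00000000e+00,  0.00000000e+00,
         1.00000000e+00]])}
```

View pics/top0.png

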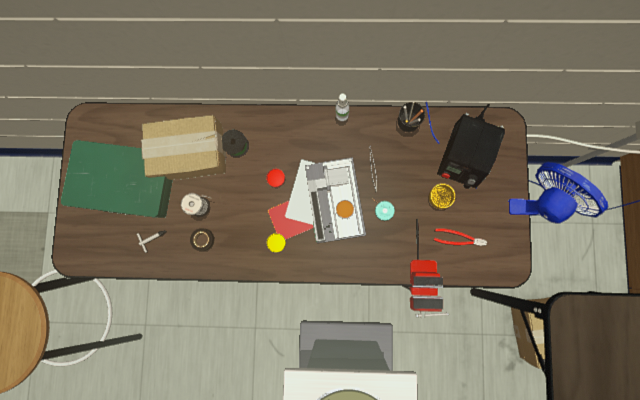

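View pics/side0.png

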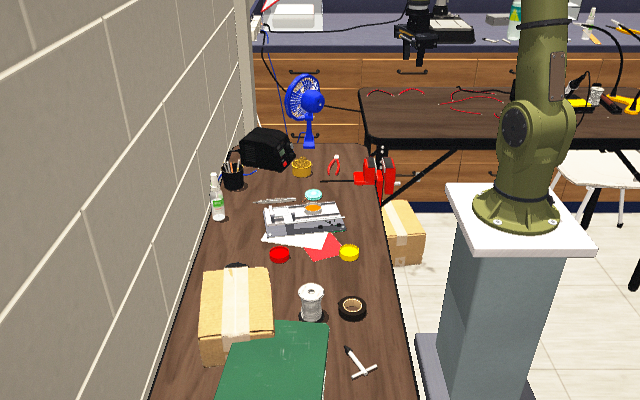

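The top view shows the dock at about (338,200), with its open front towards the robot. The orange tin in its lane is at (345,209). The red disc at (276,178) and yellow disc at (276,243) stand free on the table, so they are the look-alikes. The cyan reel is at (385,211) and the tweezers at (374,170). Next is an enlarged crop to confirm the tin.

```bash
cat > h.py <<'E'
import numpy as np,cv2
def world(d,c):
    v,u=np.mgrid[:d.shape[0],:d.shape[1]]
    P=np.stack([(u-c['cx'])/c['fx']*d,(v-c['cy'])/c['fy']*d,d],-1)
    return P@c['T'][:3,:3].T+c['T'][:3,3]
E
python3 - <<'E'
from h import *
z=np.load('pics/top0.npz');W=world(z['d'],z);p=z['p']
cv2.imwrite('pics/crop.png',cv2.resize(p[145:255,295:400],None,fx=5.4,fy=5.4,interpolation=cv2.INTER_CUBIC))
hsv=cv2.cvtColor(p,cv2.COLOR_BGR2HSV)
m=np.zeros(p.shape[:2],bool);m[195:225,330:360]=1
m&=(hsv[...,1]>130)&(hsv[...,0]<22)
print('tin',m.sum(),W[m].mean(0),W[m].min(0),W[m].max(0))
m2=np.zeros_like(m);m2[160:240,300:365]=1
print('table z',np.median(W[230:260,100:180,2]))
for v in range(156,246,4): print(v,' '.join('%3d'%round(1000*x) for x in W[v,304:372:2,2]))
E
```

```text
tin 221 [0.53824633 0.02196286 0.02645678] [0.42357781 0.00326586 0.01662066] [0.55834147 0.04041959 1.09545579]
table z -0.0013102201162120686
156  -8  -3  -2   0  -3  -4  -3   2  -2   0  -1  -3  -1  -2  -4   0  -6  -1  -3  -1   0  -2  -4  -5  -5  -1  -6  -5  -4  -2  -2  -1  -3   7
160   1  -3  -3  -2  -3  -1  -2  -2   0  -2  -4   1  -3  -2   2  -4   6   5   5  12  12  12  15  15   7   0  -1  -1  -5  -4  -2  -1  -2   7
164   1   1   2  -1   3   1   5   4   6   4  12  12  12  13  14  12   7  13  24  24  23  23  24  13   5  -1   0  -5   0  -2  -3  -3  -3  -1
168   2  10   8   6   6   7   6   3   4   5  37  36  23  20  26  21  18  14  23  21  19  19  20  12   5   5   1  -3  -4  -3  -4  -5  -6  -3
172   1   5   9   6   6   4   4   7   1   7  16  34  32  29  27  26  26  24  24  18  19  20  10  14   7   8  -1   0  -3  -3  -4  -1  -4  -6
176   5   0   8   7   7   4   3   5   4   5   8  34  32  30  25  30  26  26  26  30  24  20  14  19  10   4  -1  -1  -2  -2  -2  -4   0  -3
180   1  -1   5  39  33  29  28  29  29  30  27  35  35  32  28  30  26  20  24  27  24  22  21  20  13   5   6  -2 
[... 1565 characters left out ...]
28  -2   0   1  -3  -1  40  38  36 1095  31   6   6   5   5   9   9  19   8  11   8  14  11  14  11  12  13  11  15  14  12   6  -3  -2  -6
232  -1  -2   1  -4  -1   3  42  35  31  30   5   4   9   4   3  16  14  11  10  13   9  13  10   9  12  13  13  10  18  11   3   2 1095   1
236  -4   0   0  -7  -3  -3  43  38  33  29  26   2   8   5   7   8  14  16  14  14  11  11  15   5   7   3   6   2   6  -2  -2  -4   1  -3
240   2  -5  -4  -1  -4  -3  38  38  38  34   7   4   5   3   6   4   0  -1  -5   1  -3  -3  -2  -4  -4   2   0  -4  -3   1  -1  -1  -3  -4
244   2  -6  -4  -2  -5  -3   0  -2  -2  -2  -4  -3  -1   0  -4   3   1  -5  -2  -2   0  -5  -3  -3  -4  -2  -5  -2  -3  -4   0   0  -5  -1
```

View pics/crop.png

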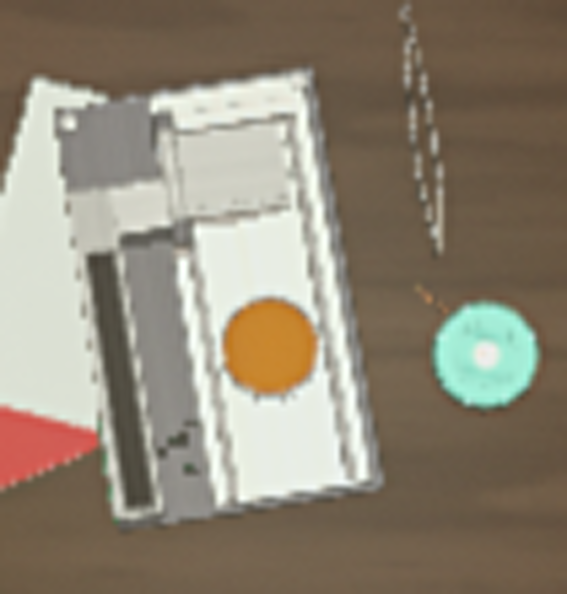

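The crop confirms it: the orange tin sits in the white lane between the rails. The grey flap is behind it and the thumb bar, with its dark top, is to its left. Now I fit the dock pose.

```bash
cat >> h.py <<'E'
from scipy.optimize import least_squares
def proj(X,c):
    q=(np.asarray(X)-c['T'][:3,3])@c['T'][:3,:3]
    return np.stack([q[:,0]/q[:,2]*c['fx']+c['cx'],q[:,1]/q[:,2]*c['fy']+c['cy']],1)
def dock2w(pose,X):
    a,b,t=pose;X=np.asarray(X,float);R=np.array([[np.cos(t),-np.sin(t),0],[np.sin(t),np.cos(t),0],[0,0,1]])
    return X@R.T+[a,b,0]
E
python3 - <<'E'
from h import *
z=np.load('pics/top0.npz');W=world(z['d'],z)
m=np.zeros(z['d'].shape,bool);m[194:243,304:328]=1;m&=(W[...,2]>.024)&(W[...,2]<.06)
P=W[m];vx,vy,x0,y0=cv2.fitLine(P[:,:2].astype(np.float32),cv2.DIST_HUBER,0,.01,.01).ravel()
print('bar yaw',np.degrees(np.arctan2(vy*np.sign(vx),abs(vx))),x0,y0,P[:,0].min())
# corners in crop px -> dock frame (guess) : outer right front/back, bar front end corners, flap plate front corners, tin
s=5.4
pts=np.array([[117,522],[160,512],[190,218],[292,207],[382,487],[312,70]])/s+[295,145]-[.4,.4]
X=np.array([[-130,79.3,42],[-130,58.8,30],[0,31,33],[0,-21,18],[-130,-37,14],[70,-37,14]])/1e3
f=lambda p:(proj(dock2w(p,X),z)-pts).ravel()
r=least_squares(f,[.6,.03,.17],loss='soft_l1');print(r.x,np.degrees(r.x[2]));print(f(r.x).reshape(-1,2).round(1))
u=np.array([268,346])/s+[295,145]-[.4,.4]
q=least_squares(lambda t:(proj(dock2w(r.x,[[t[0],t[1],.030]]),z)-u).ravel(),[-.05,0]).x;print('tin dock',q, dock2w(r.x,[[q[0],q[1],.03]]))
E
```

```text
bar yaw 10.57341 0.5162558 0.08910069 0.4601621408809453
[0.59900344 0.03000026 0.156308  ] 8.95578853714117
[[ 0.1 -0.5]
 [ 0.7  0.4]
 [-0.7  0.5]
 [ 1.3  0.6]
 [-1.5 -0. ]
 [-0.1 -1.8]]
tin dock [-0.06139883  0.00214889] [[0.53801861 0.02256485 0.03      ]]
```

Emit:
drive_tool(
  moves=[
    [[0,0,0],[0,0,0.065],0],
    [[0,0,0],[0,0,0.065],0],
    [[30,-27,0],[0,0,0],0],
    [[30,-27,0],[0,0,0],0],
    [[30,-27,0],[0,0,0],0],
    [[30,-27,0],[0,0,0],0],
    [[30,-27,0],[0,0,0],0],
    [[30,-27,0],[0,0,0],0],
    [[30,-27,0],[0,0,0],0],
    [[30,-27,0],[0,0,0],0],
    [[30,-27,0],[0,0,0],0],
    [[30,-27,0],[0,0,0],0],
  ],
)

```text
time_s: 1.1
tool_pos: [0.4435, -0.301, 0.2443]
tool_rot: [180.0, 0.0, 9.9]
force: [0.9, -1.4, 0.3]
grip_width: 0.0868
grasp_force: 0.0
```

Emit:
drive_tool(
  moves=[
    [[15,-37,0],[0,0,0],0],
    [[15,-37,0],[0,0,0],0],
    [[15,-37,0],[0,0,0],0],
    [[15,-37,0],[0,0,0],0],
    [[15,-37,0],[0,0,0],0],
    [[15,-37,0],[0,0,0],0],
    [[15,-37,0],[0,0,0],0],
    [[15,-37,0],[0,0,0],0],
    [[15,-37,0],[0,0,0],0],
    [[0,0,0],[0,0,0],0],
    [[0,0,0],[0,0,0],0],
  ],
)

```text
time_s: 2.02
tool_pos: [0.5183, 0.0515, 0.2443]
tool_rot: [-180.0, 0.0, 10.3]
force: [-0.6, -0.2, -0.2]
grip_width: 0.0872
grasp_force: 0.0
```

```bash
python3 - <<'E'
from cell import env
from h import *
c=env.get_calibration("wrist");p,d=env.read_camera("wrist")
cv2.imwrite("pics/w1.png",p);np.savez("pics/w1.npz",p=p,d=d,**c);print(c)
E
```

```text
{'fx': 339.6277666914207, 'fy': 339.6277666914207, 'cx': 323.1655726311385, 'cy': 196.6639551053072, 'T': array([[ 1.77554069e-01, -9.53666139e-01, -2.42889786e-01,
         5.83922377e-01],
       [-9.84111047e-01, -1.72057651e-01, -4.38362002e-02,
         6.39216086e-02],
       [ 1.40537785e-05,  2.46813818e-01, -9.69062918e-01,
         3.83651007e-01],
       [ 0.00000000e+00,  0.00000000e+00,  0.00000000e+00,
         1.00000000e+00]])}
```

View pics/w1.png

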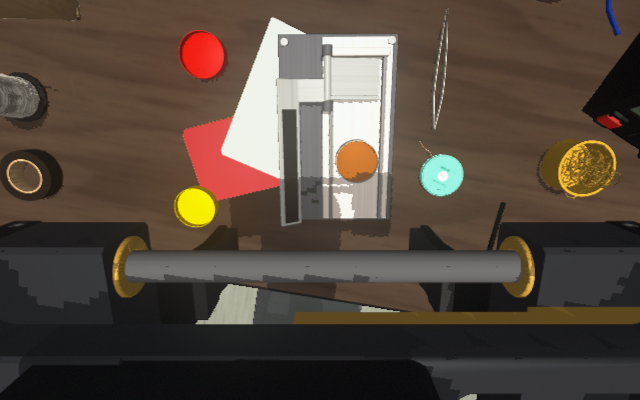

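The wrist view shows the dock nearly aligned with the tool: bar front end about (291,224), right edge x≈394, flap front edge about row 100, tin (357,160).

```bash
python3 - <<'E'
from h import *
z=np.load('pics/w1.npz');W=world(z['d'],z)
pts=np.array([[282,225],[300,222],[331,101],[380,101],[391,219],[397,35],[279,35]])
# unknowns: pose + right edge y (b) ; dock is 124 wide
def X(b): return np.array([[-130,79.3,42],[-130,58.8,30],[0,31,33],[0,-21,18],[-130,b,14],[70,b,14],[70,b+124,7]])/1e3
f=lambda p:(proj(dock2w(p[:3],X(p[3]*1e3)),z)-pts).ravel()
r=least_squares(f,[.6,.03,.17,-.037],loss='soft_l1');print(r.x,np.degrees(r.x[2]));print(f(r.x).reshape(-1,2).round(1))
hsv=cv2.cvtColor(z['p'],cv2.COLOR_BGR2HSV);m=np.zeros(z['d'].shape,np.uint8);m[130:190,330:385]=1
m[(hsv[...,1]<130)|(hsv[...,0]>22)]=0
(u,v),rad=cv2.minEnclosingCircle(cv2.findNonZero(m));print('tin px',u,v,rad)
q=least_squares(lambda t:(proj(dock2w(r.x[:3],[[t[0],t[1],.030]]),z)-[u,v]).ravel(),[-.05,0]).x;print('tin dock',q,dock2w(r.x[:3],[[*q,0]]))
t=r.x[2];D=(W-[r.x[0],r.x[1],0])@np.array([[np.cos(t),-np.sin(t),0],[np.sin(t),np.cos(t),0],[0,0,1]])
for v in (70,110,150,200): print(v,[tuple((D[v,u]*1e3).round().astype(int)) for u in range(276,402,6)])
print('z table',np.median(W[150:180,420:425,2]))
E
```

```text
[ 0.59933178  0.02844157  0.16406242 -0.04017352] 9.400084218208494
[[ 0.2  1.7]
 [ 2.2  1.4]
 [-1.1 -0.5]
 [-0.3  0.6]
 [-1.4  1. ]
 [ 5.2 -5.8]
 [-0.3 -6.1]]
tin px 356.1847229003906 160.88916015625 20.463857650756836
tin dock [-0.06034393  0.00222313] [[0.53943505 0.02077903 0.        ]]
70 [(np.int64(31), np.int64(88), np.int64(2)), (np.int64(31), np.int64(81), np.int64(5)), (np.int64(31), np.int64(75), np.int64(5)), (np.int64(31), np.int64(69), np.int64(5)), (np.int64(31), np.int64(62), np.int64(6)), (np.int64(31), np.int64(56), np.int64(6)), (np.int64(31), np.int64(50), np.int64(6)), (np.int64(31), np.int64(44), np.int64(7)), (np.int64(28), np.int64(37), np.int64(34)), (np.int64(28), np.int64(31), np.int64(35)), (np.int64(29), np.int64(26), np.int64(31)), (np.int64(29), np.int64(19), np.int64(28)), (np.int64(29), np.int64(14), np.int64(29)), (np.int64(30), np.int64(7), np.int64(26)), (np.int64(30), np.int64(1), np.int64(26)), (np.int64(30), np.int64(-5), np.int64(24)), (np.int64(30), np.int64(-11), np.int64(24)), (np.int64(30), np.int64(-17), np.int64(22)), (np.int64(31), np.in
[... 2297 characters left out ...]
nt64(49), np.int64(7)), (np.int64(-109), np.int64(42), np.int64(8)), (np.int64(-108), np.int64(35), np.int64(13)), (np.int64(-105), np.int64(29), np.int64(22)), (np.int64(-108), np.int64(22), np.int64(12)), (np.int64(-107), np.int64(15), np.int64(13)), (np.int64(-107), np.int64(8), np.int64(12)), (np.int64(-107), np.int64(1), np.int64(14)), (np.int64(-107), np.int64(-5), np.int64(13)), (np.int64(-107), np.int64(-12), np.int64(13)), (np.int64(-107), np.int64(-19), np.int64(13)), (np.int64(-105), np.int64(-24), np.int64(21)), (np.int64(-107), np.int64(-33), np.int64(12)), (np.int64(-108), np.int64(-41), np.int64(6)), (np.int64(-110), np.int64(-49), np.int64(-1))]
z table 1.5105966975015317e-05
```

Dock pose is good to about 2 mm, and the tin is at dock x −60. I go above the press point with the jaws at about 50 mm, fingertips at 60 mm height.

Emit:
drive_tool(
  moves=[
    [[-32,3,0],[0,0,0.014],0.425],
    [[0,0,40],[0,0,0],0.425],
    [[0,0,40],[0,0,0],0.425],
    [[0,0,40],[0,0,0],0.425],
    [[0,0,30],[0,0,0],0.425],
    [[0,0,10],[0,0,0],0.425],
    [[0,0,0],[0,0,0],0.425],
    [[0,0,0],[0,0,0],0.425],
    [[0,0,0],[0,0,0],0.425],
    [[0,0,0],[0,0,0],0.425],
  ],
)

```text
time_s: 2.9
tool_pos: [0.4895, 0.0397, 0.0867]
tool_rot: [179.9, -0.2, 9.1]
force: [0.4, -0.8, -0.0]
grip_width: 0.0502
grasp_force: 0.0
```

```bash
python3 - <<'E'
from cell import env
from h import *
S=[]
for n in("wrist","side","top"):
    p,d=env.read_camera(n);S.append(p)
    if n=="wrist":w=p
    if n=="side":s=cv2.resize(p[175:265,250:360],None,fx=3.6,fy=3.6,interpolation=cv2.INTER_CUBIC)
    if n=="top":t=cv2.resize(p[150:240,290:400],None,fx=3.6,fy=3.6,interpolation=cv2.INTER_CUBIC)
a=np.hstack([s,t]);b=cv2.resize(w[:280],(400,175))
b=np.hstack([b,np.zeros((175,a.shape[1]-400,3),np.uint8)])
cv2.imwrite("pics/m2.png",np.vstack([a,b]))
print(env.get_obs()['tool_pos'],env.get_obs()['tool_rot'])
E
```

```text
[0.48862956 0.03984091 0.08583875] [ 1.79946546e+02 -1.34713327e-01  9.09349072e+00]
```

View pics/m2.png

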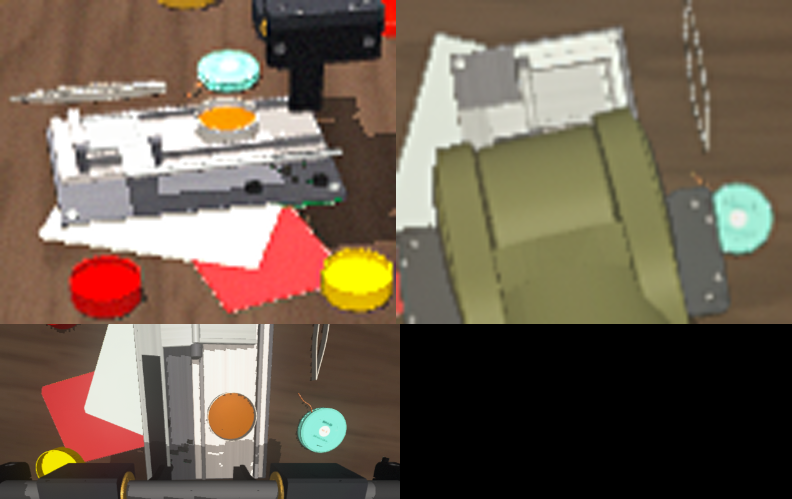

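Jaws are at 50 mm, astride the rail, with one finger over the bar and the other over the lane behind the tin. I correct the 3.7 mm sideways error and press down.

Emit:
drive_tool(
  moves=[
    [[0,-4,0],[0,0,-0.008],0.425],
    [[0,0,10],[0,0,0],0.425],
    [[0,0,10],[0,0,0],0.425],
    [[0,0,5],[0,0,0],0.425],
    [[0,0,5],[0,0,0],0.425],
    [[0,0,5],[0,0,0],0.425],
    [[0,0,5],[0,0,0],0.425],
    [[0,0,0],[0,0,0],0.425],
    [[0,0,0],[0,0,0],0.425],
  ],
)

```text
time_s: 3.8
tool_pos: [0.4869, 0.0438, 0.0443]
tool_rot: [-180.0, 0.0, 9.5]
force: [-0.9, -0.6, 2.0]
grip_width: 0.0501
grasp_force: 0.9
```

Emit:
drive_tool(
  moves=[
    [[0,0,2],[0,0,0],0.425],
    [[0,0,2],[0,0,0],0.425],
    [[0,0,0],[0,0,0],0.425],
    [[0,0,0],[0,0,0],0.425],
  ],
)

```text
time_s: 4.13
tool_pos: [0.4874, 0.0439, 0.0408]
tool_rot: [180.0, -0.1, 9.6]
force: [0.2, -0.5, 2.9]
grip_width: 0.0502
grasp_force: 1.2
```

```bash
python3 - <<'E'
from cell import env
from h import *
w,d=env.read_camera("wrist");s,_=env.read_camera("side")
print(env.get_obs()['tool_pos'],env.get_obs()['force'])
c=env.get_calibration("wrist");np.savez("pics/w3.npz",p=w,d=d,**c)
s=cv2.resize(s[180:265,250:360],None,fx=5,fy=5,interpolation=cv2.INTER_CUBIC)
w=cv2.resize(w[0:290,150:500],(250,207));b=np.zeros((425,250,3),np.uint8);b[:207]=w
cv2.imwrite("pics/m3.png",np.hstack([s,b]))
W=world(d,c);t=.1641;D=(W-[.5993,.0284,0])@np.array([[np.cos(t),-np.sin(t),0],[np.sin(t),np.cos(t),0],[0,0,1]])
for y in(20,10,0,-10,-18):
    m=(abs(D[...,0]-.02)<.012)&(abs(D[...,1]-y/1e3)<.003);print(y,np.median(D[m][:,2]) if m.any() else None)
E
```

```text
[0.48743098 0.04388116 0.04080714] [ 0.79312581 -0.50670945  2.73494451]
20 None
10 None
0 None
-10 None
-18 None
```

View pics/m3.png

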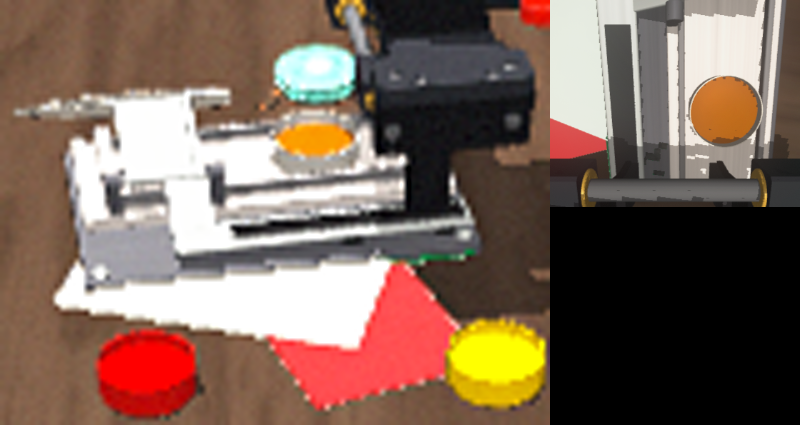

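The side view shows the flap standing up and the bar pressed by the near finger; the force of 2.8 N is plausible for that. The tin is still in front of the flap. Now I push along the lane.

Emit:
drive_tool(
  moves=[
    [[4,0,0],[0,0,0],0.425],
    [[4,0,0],[0,0,0],0.425],
    [[4,0,0],[0,0,0],0.425],
    [[3,0,0],[0,0,0],0.425],
    [[3,0,0],[0,0,0],0.425],
    [[3,0,0],[0,0,0],0.425],
    [[3,0,0],[0,0,0],0.425],
    [[3,0,0],[0,0,0],0.425],
    [[3,0,0],[0,0,0],0.425],
    [[3,0,0],[0,0,0],0.425],
    [[3,0,0],[0,0,0],0.425],
    [[3,0,0],[0,0,0],0.425],
  ],
)

```text
time_s: 5.23
tool_pos: [0.5258, 0.0503, 0.0405]
tool_rot: [180.0, 0.0, 9.6]
force: [-1.0, -0.8, 2.1]
grip_width: 0.0499
grasp_force: 1.1
```

```bash
python3 - <<'E'
from cell import env
from h import *
t=.1641;R=np.array([[np.cos(t),-np.sin(t),0],[np.sin(t),np.cos(t),0],[0,0,1]])
o=env.get_obs();print('tcp dock',(o['tool_pos']-[.5993,.0284,0])@R,o['tool_rot'],o['force'])
w,d=env.read_camera("wrist")
c=env.get_calibration("wrist");np.savez("pics/w4.npz",p=w,d=d,**c)
hsv=cv2.cvtColor(w,cv2.COLOR_BGR2HSV);m=((hsv[...,1]>150)&(hsv[...,0]<20)&(hsv[...,0]>7)).astype(np.uint8)
for k in cv2.findContours(m,cv2.RETR_EXTERNAL,cv2.CHAIN_APPROX_NONE)[0]:
    if cv2.contourArea(k)>500:
        (u,v),r=cv2.minEnclosingCircle(k)
        q=least_squares(lambda s:(proj(dock2w([.5993,.0284,t],[[*s,.03]]),c)-[u,v]).ravel(),[-.03,0]).x;print(u,v,r,'tin',q)
E
```

```text
tcp dock [-0.06896921  0.03366696  0.04050648] [1.79994063e+02 1.48340345e-03 9.55834453e+00] [-0.96635595 -0.7803608   2.0852304 ]
320.5 314.0 41.51214599609375 tin [-0.10021079  0.03557293]
392.573974609375 180.69178771972656 46.79241180419922 tin [-0.03224829  0.00311089]
```

Tin is at dock x −32 and moving with the finger. I continue.

Emit:
drive_tool(
  moves=[
    [[4,0,0],[0,0,0],0.425],
    [[4,0,0],[0,0,0],0.425],
    [[4,0,0],[0,0,0],0.425],
    [[4,0,0],[0,0,0],0.425],
    [[4,0,0],[0,0,0],0.425],
    [[4,0,0],[0,0,0],0.425],
    [[4,0,0],[0,0,0],0.425],
    [[4,0,0],[0,0,0],0.425],
    [[4,0,0],[0,0,0],0.425],
    [[4,0,0],[0,0,0],0.425],
    [[4,0,0],[0,0,0],0.425],
    [[2,0,0],[0,0,0],0.425],
  ],
)

```text
time_s: 6.28
tool_pos: [0.5715, 0.0581, 0.0406]
tool_rot: [-180.0, -0.0, 9.6]
force: [-1.2, -0.0, 1.5]
grip_width: 0.0503
grasp_force: 1.2
```

Emit:
drive_tool(
  moves=[
    [[1,0,0],[0,0,0],0.425],
    [[1,0,0],[0,0,0],0.425],
    [[1,0,0],[0,0,0],0.425],
  ],
)

```text
time_s: 6.53
tool_pos: [0.5736, 0.0585, 0.0405]
tool_rot: [180.0, 0.0, 9.6]
force: [-2.6, -0.5, 2.0]
grip_width: 0.0499
grasp_force: 1.3
```

Emit:
drive_tool(
  moves=[
    [[1,0,0],[0,0,0],0.425],
    [[1,0,0],[0,0,0],0.425],
  ],
)

```text
time_s: 6.7
tool_pos: [0.5757, 0.0588, 0.0405]
tool_rot: [180.0, 0.0, 9.6]
force: [-2.0, -0.0, 1.6]
grip_width: 0.0502
grasp_force: 1.2
```

```bash
python3 - <<'E'
from cell import env
from h import *
o=env.get_obs();print(o['tool_pos'],o['force'])
w,d=env.read_camera("wrist");s,_=env.read_camera("side")
s=cv2.resize(s[180:265,250:360],None,fx=5,fy=5,interpolation=cv2.INTER_CUBIC)
w=cv2.resize(w[0:290,150:500],(250,207));b=np.zeros((425,250,3),np.uint8);b[:207]=w
cv2.imwrite("pics/m5.png",np.hstack([s,b]))
E
```

```text
[0.57574469 0.05876688 0.04052655] [-2.03034487 -0.00287908  1.64446985]
```

View pics/m5.png

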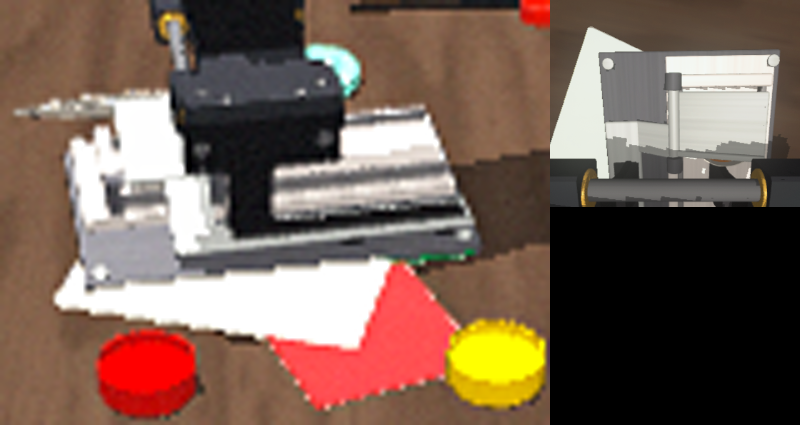

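The tin is under the raised flap and the plate is still up. The force has not risen yet, so I continue in small steps until the stop is felt.

Emit:
drive_tool(
  moves=[
    [[1,0,0],[0,0,0],0.425],
    [[1,0,0],[0,0,0],0.425],
    [[0,0,0],[0,0,0],0.425],
  ],
)

```text
time_s: 7.05
tool_pos: [0.5779, 0.0591, 0.0406]
tool_rot: [180.0, -0.0, 9.6]
force: [-0.9, -0.3, 2.3]
grip_width: 0.0502
grasp_force: 1.1
```

Emit:
drive_tool(
  moves=[
    [[1,0,0],[0,0,0],0.425],
    [[0.5,0,0],[0,0,0],0.425],
    [[0,0,0],[0,0,0],0.425],
  ],
)

```text
time_s: 7.3
tool_pos: [0.5793, 0.0594, 0.0405]
tool_rot: [180.0, -0.0, 9.6]
force: [-1.3, -0.1, 2.0]
grip_width: 0.0502
grasp_force: 1.2
```

Emit:
drive_tool(
  moves=[
    [[1,0,0],[0,0,0],0.425],
    [[0.5,0,0],[0,0,0],0.425],
    [[0,0,0],[0,0,0],0.425],
  ],
)

```text
time_s: 7.55
tool_pos: [0.5808, 0.0596, 0.0405]
tool_rot: [180.0, -0.0, 9.6]
force: [-0.4, -0.9, 2.2]
grip_width: 0.05
grasp_force: 1.2
```

Emit:
drive_tool(
  moves=[
    [[1,0,0],[0,0,0],0.425],
    [[0,0,0],[0,0,0],0.425],
  ],
)

```text
time_s: 7.72
tool_pos: [0.5816, 0.0598, 0.0405]
tool_rot: [180.0, 0.0, 9.5]
force: [-1.8, -0.3, 2.2]
grip_width: 0.05
grasp_force: 1.7
```

Emit:
drive_tool(
  moves=[
    [[1,0,0],[0,0,0],0.425],
    [[0,0,0],[0,0,0],0.425],
  ],
)

```text
time_s: 7.88
tool_pos: [0.5819, 0.0598, 0.0404]
tool_rot: [180.0, 0.1, 9.5]
force: [-4.3, -0.8, 4.5]
grip_width: 0.0505
grasp_force: 3.1
```

The stop is felt: −4.3 N and the motion has stalled at dock x ≈ −12.5, as expected. I back off, then lift.

Emit:
drive_tool(
  moves=[
    [[-3,0,0],[0,0,0],0.425],
    [[-4,0,0],[0,0,0],0.425],
    [[0,0,-4],[0,0,0],0.425],
    [[0,0,-4],[0,0,0],0.425],
    [[0,0,-5],[0,0,0],0.425],
    [[0,0,-10],[0,0,0],0.425],
    [[0,0,-20],[0,0,0],0.425],
    [[0,0,-40],[0,0,0],0.425],
    [[-40,0,-10],[0,0,0],0.425],
    [[-40,0,0],[0,0,0],0.425],
    [[0,0,0],[0,0,0],0.425],
    [[0,0,0],[0,0,0],0.425],
  ],
)

```text
time_s: 8.88
tool_pos: [0.495, 0.0446, 0.134]
tool_rot: [179.8, 0.0, 9.5]
force: [-0.0, -0.2, 0.1]
grip_width: 0.0504
grasp_force: 0.0
```

```bash
python3 - <<'E'
from cell import env
from h import *
w,d=env.read_camera("wrist");c=env.get_calibration("wrist");s,_=env.read_camera("side")
s=cv2.resize(s[180:265,250:360],None,fx=3.6,fy=3.6,interpolation=cv2.INTER_CUBIC)
w2=cv2.resize(w[0:290,150:500],(396,328));b=np.zeros((328,396,3),np.uint8);b[:306]=s
cv2.imwrite("pics/m6.png",np.hstack([b,w2]))
W=world(d,c);t=.1641;D=(W-[.5993,.0284,0])@np.array([[np.cos(t),-np.sin(t),0],[np.sin(t),np.cos(t),0],[0,0,1]])
for y in(25,20,10,0,-10,-18):
    m=(abs(D[...,0]-.02)<.012)&(abs(D[...,1]-y/1e3)<.003);print(y,np.median(D[m][:,2]) if m.any() else None)
m=(D[...,2]>.022)&(D[...,2]<.036)&(abs(D[...,1])<.006)&(abs(D[...,0])<.06);print('front x',np.percentile(D[m][:,0],[0,1,3,10]))
m=(D[...,2]>.02)&(abs(D[...,1]-.068)<.006)&(abs(D[...,0]+.05)<.03);print('bar z',np.median(D[m][:,2]))
E
```

```text
25 0.032880053529567604
20 0.03295419900886366
10 0.033057765993053156
0 0.032929893126334486
-10 0.03296082231226491
-18 0.032809215721435775
front x [0.00047457 0.00071101 0.00128295 0.00439761]
bar z 0.20549174595076483
```

View pics/m6.png

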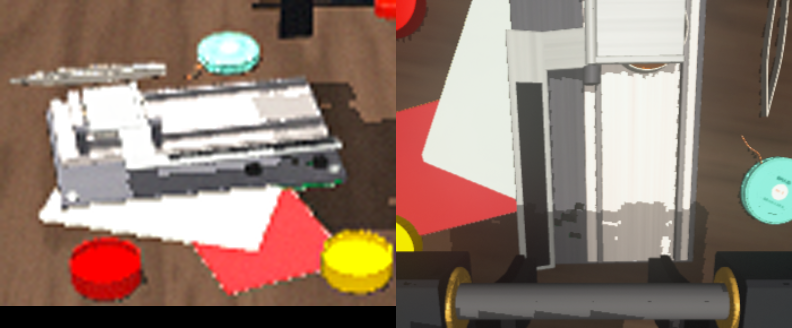

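The flap lies level at 33 mm (about 0.20 rad). The tin's rear edge shows a few mm in front of it, and nothing else has moved. I hand the job in.

```bash
python3 -c "
from cell import env
print(env.sign_off())"
```

```text
the job is handed in; nothing more can be done
None
```

The tin is parked against the back stop, the flap has closed level onto it and the other things are where they were; I handed the job in at about 9 s of the 45 s, and the hand-in returned no verdict.

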